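# Turn the badge bar in the drill slide and wind it under the bit

## Task

Lift the badge bar out of the two slotted saddles on the drill's slide, turn it end for end so that the blue end with the punch mark lies towards the drill, and lower it back fully home in both saddles without dropping it. Then turn the black knob clockwise to wind the slide along until the white punch mark stands right under the point of the drill bit, and let go. Do not knock the drill or disturb the other things on the bench.

Things in the scene. Friction and masses are not known exactly. Their poses are not given: they have to be found in the camera images.
- machine: slide unit of a bench drill, fixed: green base plate 230 x 360 x 20 mm with a steel bed. Origin on the table under the middle of the saddles as they stand at the start. z up; y along the bed, -y points to the drill (away and to the right, seen from the robot); -x is the operator's side, with the knob (near and right). Offsets and axes below are in this frame.
- carriage (a joint): travel of the aluminium slide on its bed in m: 0 at the start, growing as it goes along the machine's -y to the drill, limit 0.095. Geared to the knob by rack and pinion: 20 mm per radian of clockwise knob turn (looking onto the knob). It resists with about 4 N plus the knob's own friction and stays where it is left.
- nest (a point): point on the slide, 67 mm above the table: where the underside centre of the seated bar lies, midway between the two saddles; axes as the machine's. Between the saddles is a free gap 52 mm long (y) for the fingers; there the slide's flat top, 90 mm wide across x, lies 8 mm below this point.
- knob: round black fluted knob, 40 mm across, 26 mm high, aluminium cap with red index line, at the front of the slide and travelling with it. Origin on its axis at half height: 84 mm from the nest to the operator's side, 75 mm above the table. z is the turning axis, out of the knob, leaning 35 degrees from vertical to the operator (machine -x). 0.1 N m turns it; it turns 4.75 rad in all.
- punch_mark (a point): white dot 4 mm wide in the blue patch on the bar's top edge, 45 mm from its middle along the bar's +y, 34 mm above its underside
- drill: green bench drill, fixed on the base; origin on the base plate (20 mm above the table) under the spindle, axes as the machine's. The spindle stands over the bar's line of travel, 95 to 120 mm from the nest's start; its column stands 95 mm beyond it. Heights over the origin: chuck, 30 mm across, from 132; quill housing, 50 across, from 180, with the motor on it up to 337; column top 310.
- bit_point (a point): point of the 3.4 mm drill bit, 122 mm above the table, 21 mm above the top edge of the seated bar
- chuck_key: bystander: steel T key, 60 x 50 x 7 mm, on the base plate behind the slide
- pin_tin: bystander: low open tin 52 mm across, 26 mm high, with brass pins, on the base plate behind the slide
- oil_bottle: bystander: amber bottle 48 mm across, 110 mm high
- brush_pot: bystander: white pot 72 mm across with brushes, 175 mm high in all
- bezel: bystander: finished metal frame 62 x 74 x 12 mm, flat on the bench
- centre_punch: bystander: dark steel punch 120 mm long, 10 mm thick
- caliper: bystander: sliding caliper 190 mm long, lying flat
- hammer: bystander: small hammer with wooden handle, 220 mm long, lying flat
- saddle_near (a point): dark steel saddle nearer to the drill, 40 x 37 mm, with a slot along y for one end of the bar. Point at the middle of the slot's mouth, 44.5 mm from the nest along y and 16 mm above the slot's floor. Slot 14 mm wide, bevelled to 20 mm at the mouth; the outer end is closed by a wall, 57 mm from the nest, that rises 3 mm above the mouth and is bevelled by 3 mm too.
- saddle_far (a point): dark steel saddle farther from the drill, 40 x 37 mm, with a slot along y for one end of the bar. Point at the middle of the slot's mouth, 44.5 mm from the nest along y and 16 mm above the slot's floor. Slot 14 mm wide, bevelled to 20 mm at the mouth; the outer end is closed by a wall, 57 mm from the nest, that rises 3 mm above the mouth and is bevelled by 3 mm too.
- apron (a point): foot of the knob's shaft on the grey sloping face that carries it, 21 mm below the knob's origin along its axis; the face is square to that axis and reaches 28 mm up and down the slope and 36 mm to either side of this point. The base plate ends 105 mm from the bed's middle on that side.
- bar: loose satin metal badge bar, 12 mm thick (x), 110 mm long (y), 34 mm high (z), 0.27 to 0.53 kg; origin at the centre of its underside. It stands on edge in the saddles, 18 mm of it above them. Its -y end carries a brass pin, 4 mm thick, 7 mm high, on the top edge 45 mm from the middle, at the start towards the drill; its +y end has a blue patch with the punch mark.
Mind the look-alikes: they are no part of the job. What is shaped like the bar but orange or pink is not meant.

How it is judged:
By the outcome, as a careful person would: the job done as asked, in the order asked, and still so for the second after the job is handed in, with the robot touching nothing.
It also fails if it takes over 70 s, if anything falls off the work surface, if the arm or the gripper's body presses on something with over 40 N, if the wrist force passes 120 N, or if a joint passes its speed limit or range.

## Robot

A 6-joint arm with a two-finger parallel gripper is mounted at the origin on the work surface. World frame = base frame: x ahead of the robot, y to its left, z up, the work surface at z = 0. Lengths are in mm, angles in rad, forces in N, time in s.
With the tool pointing down it reaches from about 300 to 850 mm from the base axis. Payload 4.2 kg.
Tool frame: the origin (TCP) lies at the very end of the fingers, on their centre line; the grasp point (between the pads) lies 19 mm behind it (manip.hold_point_z is the distance from the TCP to the grasp point, in mm); z points along the fingers, y is the line along which they close (so a half turn about z gives the same grasp; the last joint's range is limited). The gripper opens to 91 mm and grips with 3 to 60 N. Pads are 32 mm wide; open, the fingers measure 118 mm over their backs; the gripper's body (76 mm by 178 mm) begins 60 mm behind the grasp point.
Start: joints at [1.167, 0.32, 1.565, -0, 1.257, -0.02], TCP at [215.311, 533.186, 185.576] pointing down, gripper open.
Joint ranges: [-3.11, 3.11], [-0.84, 2.01], [0.21, 2.61], [-1.34, 4.49], [0.05, 2.63], [-2.56, 2.56]. Speed limits (rad/s): [2.57, 2.57, 3.14, 3.14, 3.14, 3.14].

## Interface

Orientations are given as a 3x3 rotation matrix whose columns are the frame's x, y, z axes.
In Python, from plant import manip, viewer gives the robot as it stands.
- The arm moves only by the tool jog_arm, never from a script. Its argument "steps" is a list of rows, each a list of 3 entries, a list of its own where there are three numbers: the shift along the tool's x, y, z in mm, then the turn about the tool's z in rad, then the gripper command: -1 is fully open, 1 is shut, values between are in proportion. In form: [[[dx, dy, dz], spin, grip], ...]. A call has 1 to 12 rows; each row is the pose to reach, as a shift and turn from the pose commanded when the call began, along the tool's axes at that moment; what a row does not reach only later rows make up. A row lasts 1/8 s, in which the tool goes at most 62.5 mm and 10.7 degrees, less where a joint would pass 70% of its speed; a pose out of reach is approached as far as the arm can. A call with a gripper value outside its range is refused whole. The fingers move at their own pace and stop on an object; "squeeze" is the grip in N (left out, the last holds). Time passes only in rows, so rows that repeat a pose let the fingers close. It gives the time, the measured TCP pose, the force, the opening and the grip force at its end, in the units of the state.
- manip.sense(): the state, without advancing time (a new reading comes with each control period).
- viewer.read_camera(name): name is "side" or "top"; returns a dict with "color" (384x512x3 uint8, red, green, blue), "depth" (384x512 float32, mm along the optical axis (not along the pixel's ray), 0 where there is no reading), "fx", "fy", "cx", "cy" (pixels), "k1" (the pictures are not rectified: a ray, as slopes to the right and down, at radius r is drawn at 1 + k1 r^2 times it, then the intrinsics apply), "view" (4x4, takes a point from world to camera coordinates). Camera axes: x right, y up, looking along -z (the intrinsics and any distortion apply to the point x, -y, -z); pixel columns grow to the right and rows downward; lengths in mm; the calibration is good to about 2 mm. A picture is of the moment at which its call begins.
- manip.job_done(): hands the job in; it is judged then, once.
Trained networks look in the newest picture that a camera, given by its name, has taken for a name from the list of things; names that differ only in an ending like _2 or _b are one class to them, and where a whole thing is asked for, a point or a joint stands for the part that bears it (a point fixed in the world has none). Each returns a list of dicts, best first, with "confidence" (0 to 1); they miss things now and then, are a little off and sometimes report something else, mostly with a low value. They report only what shows in the picture. A call takes as long as a camera call. They do not tell look-alikes from the thing itself.
- viewer.silhouettes(query, camera): "region" (384x512 bool, what is visible of it) and "centre" ([column, row] in pixels, amid what is visible of it).
- viewer.tip_of(query, camera): "centre" ([column, row] in pixels: a listed point, or the origin of a listed thing).
The state is a dict: "time": time; "joints": joint angles; "joint_velocities": joint speeds; "joint_torque": joint torques, N m; "eef_pos": TCP position; "orientation": TCP orientation; "ft_force": force on the tool from outside, world axes, zero at the start; "torque": the same for the moment, N m; "grip_width": opening from 0.0 (shut) to 1.0 (fully open); "gripper_force": force on a finger pad.
Only numpy, scipy, OpenCV 4.12 (cv2) and the standard library are available. Lean on these libraries where they do the work, as an engineer would, in place of code of your own. Each camera call takes 0.05 s, during which the arm holds its last target. There are 200 camera calls.

## Working session

There is one attempt and no reset: what is moved stays moved. The work goes in short steps, Python scripts to look and compute and a tool call to move; the robot and the scene stay as the last step left them, time stands still between calls to the robot, and variables do not carry over. Pictures are saved under pics/ and viewed, at most 10 in all, crops included, and the job is handed in when it is done.

Besides the shell and the picture viewer there is one more tool, called after ">>>" as name(argument=value, ...), one argument or row to a line, values as JSON. jog_arm: Moves the arm, as the interface text tells. Its arguments: {"type":"object","properties":{"steps":{"type":"array","items":{"type":"array"}},"squeeze":{"type":"number"}},"required":["steps"]}

```bash
mkdir -p pics; ls; cat > h.py <<'E'
import numpy as np, cv2
from plant import manip, viewer
def und(c,px):
    K=np.array([[c['fx'],0,c['cx']],[0,c['fy'],c['cy']],[0,0,1.]])
    return cv2.undistortPoints(np.array([[px]],float),K,np.array([c['k1'],0,0,0,0.])).ravel() # (right,down)
def ray(c,px):
    u,v=und(c,px); V=np.asarray(c['view'],float); R=V[:3,:3]; o=-R.T@V[:3,3]
    return o,R.T@np.array([u,-v,-1.])
def at_z(c,px,z):
    o,d=ray(c,px); return o+d*(z-o[2])/d[2]
def at_depth(c,px):
    o,d=ray(c,px); x,y=int(round(px[0])),int(round(px[1]))
    p=c['depth'][max(0,y-1):y+2,max(0,x-1):x+2]; p=p[p>0]
    return o+d*np.median(p) if p.size else None
def tri(c1,p1,c2,p2):
    o1,d1=ray(c1,p1);o2,d2=ray(c2,p2)
    s=np.linalg.lstsq(np.c_[d1,-d2],o2-o1,rcond=None)[0]
    a,b=o1+d1*s[0],o2+d2*s[1]; return (a+b)/2,np.linalg.norm(a-b)
def proj(c,P):
    V=np.asarray(c['view'],float); q=V[:3,:3]@np.asarray(P,float)+V[:3,3]
    u,v=q[0]/-q[2],-q[1]/-q[2]; k=1+c['k1']*(u*u+v*v)
    return np.array([c['fx']*u*k+c['cx'],c['fy']*v*k+c['cy']])
E
python3 - <<'E'
from h import *
np.set_printoptions(precision=1,suppress=True)
C={n:viewer.read_camera(n) for n in('top','side')}
for n,c in C.items():
    cv2.imwrite(f'pics/{n}0.png',cv2.cvtColor(c['color'],cv2.COLOR_RGB2BGR))
    V=np.array(c['view']);print(n,c['fx'],c['k1'],-V[:3,:3].T@V[:3,3])
for q in ['nest','knob','punch_mark','bit_point','saddle_near','saddle_far','apron','bar','drill','machine']:
    r={n:viewer.tip_of(q,n)[:3] for n in C}
    for n in r: print(q,n,[(np.round(a['centre'],1),round(a['confidence'],2)) for a in r[n]])
    if r['top'] and r['side']:
        print('   tri',*tri(C['top'],r['top'][0]['centre'],C['side'],r['side'][0]['centre']))
print(manip.sense()); print(manip.hold_point_z)
E
```

```text
pics
top 447.2916095917416 0.036494493631811314 [ 291.6  -29.9 1769.5]
side 462.8286439750724 -0.03872241439990958 [ 250.1  942.1 1014.6]
nest top [(array([269.3, 186. ]), 0.74)]
nest side [(array([253.6, 185.3]), 0.77), (array([276.9, 177.8]), 0.46)]
   tri [530.  -55.   61.7] 6.1251638894602305
knob top [(array([258.5, 187.1]), 0.47), (array([279.1, 203.7]), 0.4)]
knob side [(array([281.5, 175.4]), 0.55)]
   tri [475.  -16.7 161.2] 78.1844235777957
punch_mark top [(array([369.9, 278.1]), 0.67), (array([258.2, 185.9]), 0.65), (array([202.2, 217.5]), 0.47)]
punch_mark side [(array([256.2, 182.4]), 0.77), (array([265.7, 266.1]), 0.75), (array([370.9, 137.3]), 0.58)]
   tri [ 385.1 -387.  -126.7] 439.7023353802431
bit_point top [(array([295.7, 168.2]), 0.76), (array([278.5, 200.8]), 0.2), (array([241. , 177.4]), 0.2)]
bit_point side [(array([241.4, 146.1]), 0.94)]
   tri [ 594.3 -150.7  125. ] 3.050282396397252
saddle_near top [(array([278.4, 175. ]), 0.9), (array([259.8, 192.3]), 0.4)]
saddle_near side [(array([246.6, 172.1]), 0.77)]
   tri [567.  -89.5  77.8] 13.944691393035486
saddl
[... 542 characters left out ...]
7120838
drill top [(array([289.1, 170.9]), 0.79), (array([270.5, 185.2]), 0.51)]
drill side [(array([322.5, 151.6]), 0.57)]
   tri [ 451.3 -113.9  217.2] 226.03264039505316
machine top [(array([268. , 188.6]), 0.71)]
machine side []
{'time': 1.1, 'joints': array([ 1.2,  0.3,  1.6, -0. ,  1.3, -0. ]), 'joint_velocities': array([ 0.,  0., -0.,  0.,  0.,  0.]), 'joint_torque': array([  0. , -41.2, -23.2,   0.1,   0. ,  -0. ]), 'eef_pos': array([215.3, 533.2, 185.6]), 'orientation': array([[-0.9,  0.4,  0. ],
       [ 0.4,  0.9,  0. ],
       [-0. ,  0. , -1. ]]), 'ft_force': array([-0.1, -0.3,  0.4]), 'torque': array([ 0., -0., -0.]), 'gripper_force': 0.0, 'grip_width': 0.9995107771035443}
18.8
```

View pictures.

```bash
python3 - <<'E'
import cv2,numpy as np
t=cv2.imread('pics/top0.png')[120:260,190:400]; s=cv2.imread('pics/side0.png')[70:290,180:400]
t=cv2.resize(t,None,fx=3.8,fy=3.8,interpolation=cv2.INTER_CUBIC); s=cv2.resize(s,None,fx=2.7,fy=2.7,interpolation=cv2.INTER_CUBIC)
cv2.imwrite('pics/t1.png',t); cv2.imwrite('pics/s1.png',s)
E
```

```text
(no output)
```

View pics/t1.png

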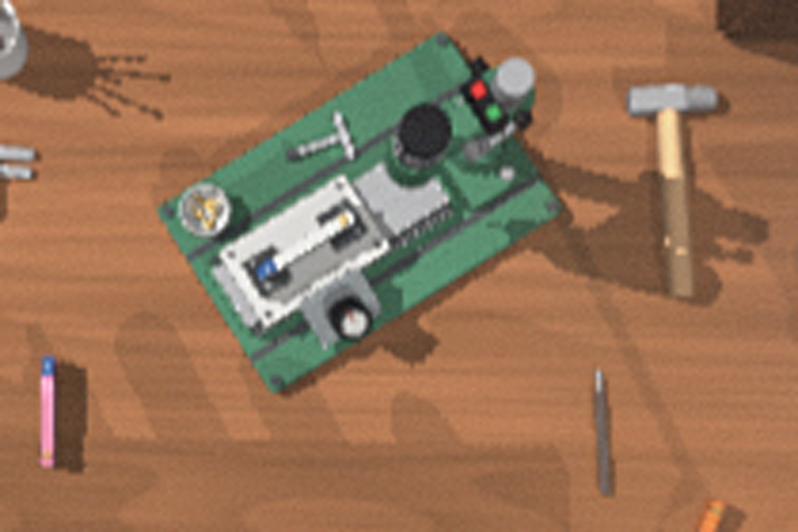

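View pics/s1.png

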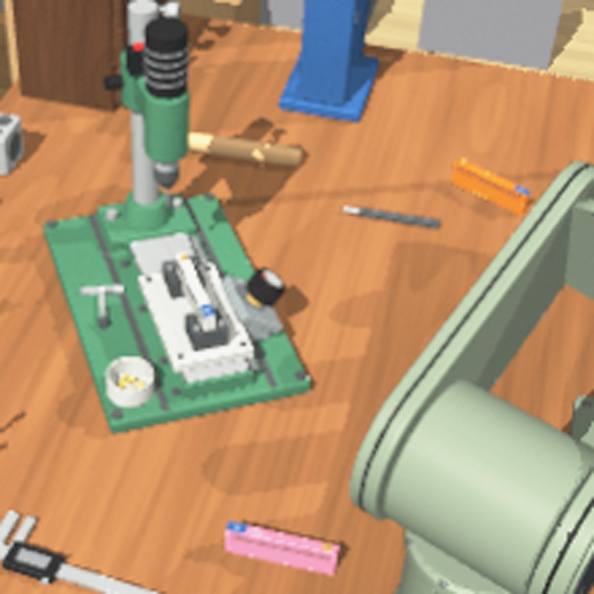

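```bash
cat > fit.py <<'E'
from h import *
from scipy.optimize import least_squares
np.set_printoptions(precision=2,suppress=True)
def L(s,flip): # machine-frame points at slide travel s; d = bit distance is p[3]
    e=-1 if flip else 1
    return {'nest':(0,-s,67),'saddle_near':(0,-44.5-s,83),'saddle_far':(0,44.5-s,83),'knob':(-84,-s,75),
     'apron':(-84+21*np.sin(.611),-s,75-21*np.cos(.611)),'punch_mark':(0,45*e-s,101)}
def W(p,q): 
    c,s=np.cos(p[2]),np.sin(p[2]); return np.array([p[0]+c*q[0]-s*q[1],p[1]+s*q[0]+c*q[1],q[2]])
def run(s=0,flip=False,p0=(530,-55,.56,108),reps=2):
    obs=[];C={}
    for n in('top','side'):
        for k in range(reps):
            C[n]=c=viewer.read_camera(n)
            for q in list(L(s,flip))+['bit_point']:
                P=W(p0,L(s,flip).get(q,(0,-p0[3],122)))
                a=[r for r in viewer.tip_of(q,n) if np.linalg.norm(r['centre']-proj(c,P))<9]
                if a: obs.append((n,q,min(a,key=lambda r:np.linalg.norm(r['centre']-proj(c,P)))['centre']))
    def res(p): return np.concatenate([proj(C[n],W(p,L(s,flip).get(q,(0,-p[3],122))))-x for n,q,x in obs])
    f=least_squares(res,p0,loss='soft_l1',f_scale=1,x_scale=[1,1,.01,1])
    r=res(f.x).reshape(-1,2)
    for (n,q,x),e in zip(obs,r): print(n,q,x,e)
    print('fit',f.x, 'deg',np.degrees(f.x[2])); return C,f.x
E
python3 - <<'E'
from fit import *
C,p=run()
for n in C:
    c=C[n]; im=c['color'].astype(int); hs=cv2.cvtColor(c['color'],cv2.COLOR_RGB2HSV)
    for nm,q,lo,hi in (('blue',(0,45,101),(100,110,60),(130,255,255)),('brass',(0,-45,106),(15,70,110),(32,255,255))):
        P=proj(c,W(p,q)); m=cv2.inRange(hs,lo,hi); yy,xx=np.nonzero(m); k=np.hypot(xx-P[0],yy-P[1])<10
        print(n,nm,'pred',P,'n',k.sum(),'cen',xx[k].mean() if k.any() else 0,yy[k].mean() if k.any() else 0)
        if k.any(): print('   worldatz',at_z(c,(xx[k].mean(),yy[k].mean()),q[2]),'pred',W(p,q))
for q in ['oil_bottle','brush_pot','caliper','pin_tin']:
    r=viewer.tip_of(q,'top')[:2]; print(q,[(at_z(C['top'],a['centre'],20)) for a in r])
np.set_printoptions(precision=4)
s=manip.sense(); print(s['orientation'],s['joints'])
for n in C:
    c=C[n]; P=proj(c,W(p,(0,0,90))); x,y=int(P[0]),int(P[1])
    im=cv2.resize(c['color'][y-30:y+30,x-40:x+40],(800,600),interpolation=cv2.INTER_CUBIC)
    cv2.imwrite(f'pics/{n}z.png',cv2.cvtColor(im,cv2.COLOR_RGB2BGR)); print(n,x,y)
E
```

```text
top nest [272.1, 186.4] [-2.03 -0.29]
top saddle_near [280.5, 177.6] [-0.34  2.  ]
top saddle_far [260.2, 190.4] [-0.09  1.06]
top knob [283.4, 200.8] [-1.91  3.81]
top apron [278.3, 200.8] [1.37 1.57]
top punch_mark [260.6, 185.5] [-0.63  5.42]
top bit_point [296.7, 168.1] [-0.33  0.55]
top nest [268.6, 186.8] [ 1.47 -0.69]
top saddle_near [280.5, 177.7] [-0.34  1.9 ]
top saddle_far [259.2, 194.1] [ 0.91 -2.64]
top knob [280.7, 202.1] [0.79 2.51]
top apron [279.6, 202.5] [ 0.07 -0.13]
top bit_point [297.9, 170.9] [-1.53 -2.25]
side nest [253.3, 182.0] [-1.04  1.16]
side saddle_near [248.7, 169.4] [-0.17  0.49]
side saddle_far [257.4, 187.2] [-1.08  1.81]
side knob [277.7, 176.0] [1.03 0.64]
side apron [274.4, 183.4] [ 0.32 -1.94]
side punch_mark [256.1, 186.4] [ 0.39 -1.78]
side bit_point [243.3, 147.0] [-0.33 -0.45]
side nest [254.5, 182.7] [-2.24  0.46]
side saddle_near [248.9, 170.5] [-0.37 -0.61]
side saddle_far [258.1, 191.2] [-1.78 -2.19]
side knob [278.5, 177.6] [ 0.23 -0.96]
side apron [271.6, 181.9] [ 3.12 -0.44]
side punch_mark [259.4, 185.5] [-2.91 -0.88]
side bit_point [
[... 301 characters left out ...]
 106.  ] pred [555.69 -95.69 106.  ]
side blue pred [256.49 184.62] n 7 cen 257.0 184.14285714285714
   worldatz [507.42 -21.64 101.  ] pred [508.26 -19.2  101.  ]
side brass pred [248.55 164.07] n 3 cen 247.66666666666666 164.66666666666666
   worldatz [557.44 -92.19 106.  ] pred [555.69 -95.69 106.  ]
oil_bottle [array([411.24, 380.93,  20.  ])]
brush_pot [array([751.37, 258.32,  20.  ]), array([639.54, -61.62,  20.  ])]
caliper [array([553.91, 295.01,  20.  ])]
pin_tin [array([583.03,  65.64,  20.  ]), array([641.71, -70.74,  20.  ])]
[[-0.9273  0.3744  0.0001]
 [ 0.3744  0.9273  0.0001]
 [-0.      0.0001 -1.    ]] [ 1.167   0.3196  1.5645 -0.      1.2574 -0.02  ]
top 270 185
side 252 177
```

```bash
python3 - <<'E'
from fit import *
c=viewer.read_camera('top'); hs=cv2.cvtColor(c['color'],cv2.COLOR_RGB2HSV)
m=cv2.inRange(hs,(55,70,20),(90,255,255)); m[:110]=0; m[240:]=0; m[:,:220]=0; m[:,350:]=0
cn=max(cv2.findContours(cv2.morphologyEx(m,cv2.MORPH_CLOSE,np.ones((3,3))),0,cv2.CHAIN_APPROX_NONE)[0],key=cv2.contourArea)[:,0]
w=np.array([at_z(c,q,20)[:2] for q in cn]); p=(532,-57,.555)
def loc(w,p):
    s,co=np.sin(p[2]),np.cos(p[2]); d=w-np.array(p[:2]); return np.c_[d[:,0]*co+d[:,1]*s,-d[:,0]*s+d[:,1]*co]
q=loc(w,p); print(q.min(0),q.max(0))
for ax,sg in((0,-1),(0,1),(1,1),(1,-1)):
    e=(q[:,ax]*sg).max(); k=(q[:,ax]*sg>e-12)
    o=1-ax; lo,hi=np.percentile(q[:,o],[8,92]); k&=(q[:,o]>lo)&(q[:,o]<hi)
    vx,vy,x0,y0=cv2.fitLine(q[k].astype(np.float32),cv2.DIST_HUBER,0,.01,.01).ravel()
    d=(vx/vy if ax==0 else vy/vx)
    print('xy'[ax],sg,k.sum(),'at',(x0,y0)[ax],'slope',d,'range',q[k][:,o].min(),q[k][:,o].max())
E
```

```text
[ -97.76 -263.31] [131.27  46.36]
x -1 54 at -93.910835 slope -0.025605863 range -241.69933594687245 -20.927139650115812
x 1 58 at 126.98984 slope -0.023679227 range -237.99988749635799 21.731182022155693
y 1 17 at 40.163544 slope -0.063688554 range 58.506996177842154 123.84403788809436
y -1 19 at -254.6719 slope -0.030594438 range -72.73236438322141 83.58184182043829
```

>>> jog_arm(
  steps=[
    [[-43,-36,0],0.05,0.2],
    [[-86,-71,0],0.1,0.2],
    [[-129,-107,0],0.15,0.2],
    [[-172,-142,0],0.2,0.2],
    [[-215,-178,0],0.25,0.2],
    [[-258,-213,0],0.3,0.2],
    [[-301,-249,0],0.35,0.2],
    [[-344,-285,0],0.4,0.2],
    [[-387,-320,0],0.45,0.2],
    [[-430,-356,0],0.5,0.2],
    [[-473,-391,15],0.55,0.2],
    [[-516,-427,35.6],0.6,0.2],
  ],
  squeeze=10,
)

```text
time: 4.45
eef_pos: [535.3, -57.8, 150.3]
orientation: [[-0.552, 0.834, 0.003], [0.834, 0.552, 0.0], [-0.001, 0.002, -1.0]]
ft_force: [1.5, 0.6, -0.3]
grip_width: 0.394
gripper_force: 0.0
```

>>> jog_arm(
  steps=[
    [[0,0,0],0.01,0.2],
    [[0,0,0],0.01,0.2],
  ],
)

```text
time: 4.7
eef_pos: [533.6, -55.7, 149.9]
orientation: [[-0.545, 0.838, -0.001], [0.838, 0.545, 0.001], [0.001, -0.0, -1.0]]
ft_force: [0.8, 0.8, 0.1]
grip_width: 0.397
gripper_force: 0.0
```

>>> jog_arm(
  steps=[
    [[0,0,20],0,0.2],
    [[0,0,45],0,0.2],
    [[0,0,56],0,0.2],
    [[0,0,56],0,0.2],
  ],
)

```text
time: 5.2
eef_pos: [533.5, -55.1, 94.1]
orientation: [[-0.547, 0.837, -0.0], [0.837, 0.547, 0.0], [0.0, -0.0, -1.0]]
ft_force: [1.1, -0.4, 0.9]
grip_width: 0.402
gripper_force: 0.0
```

```bash
python3 - <<'E'
from h import *
print(manip.sense()['eef_pos'],manip.sense()['ft_force'])
ims=[]
for n in('side','top'):
    c=viewer.read_camera(n); P=proj(c,(534,-56,90)); x,y=int(P[0]),int(P[1]); print(n,x-35,y-30)
    ims.append(cv2.resize(c['color'][y-35:y+35,x-35:x+25],(400,467),interpolation=cv2.INTER_CUBIC))
cv2.imwrite('pics/a2.png',cv2.cvtColor(np.hstack(ims),cv2.COLOR_RGB2BGR))
E
```

```text
[533.51180432 -55.06489876  94.05337381] [ 1.12427922 -0.3597069   0.91714679]
side 216 147
top 234 154
```

View pics/a2.png

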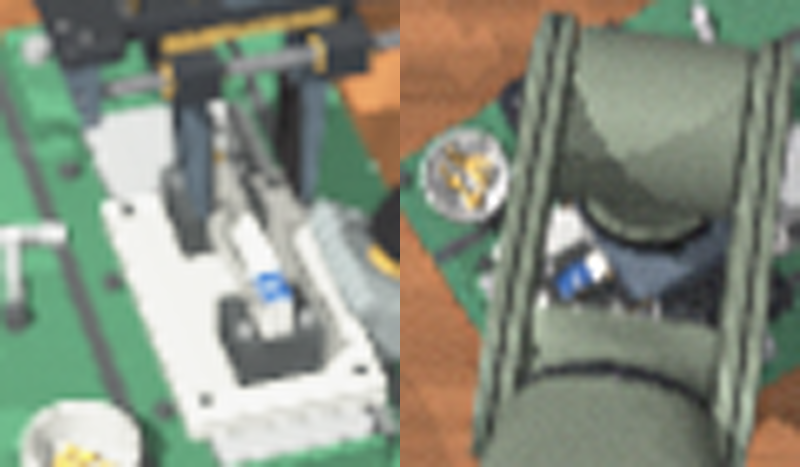

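```bash
python3 - <<'E'
from fit import *
c=viewer.read_camera('side'); p=(534,-55.8,.578); S=8
P=proj(c,(534,-56,90)); x0,y0=int(P[0])-35,int(P[1])-35
im=cv2.cvtColor(cv2.resize(c['color'][y0:y0+72,x0:x0+62],None,fx=S,fy=S,interpolation=cv2.INTER_CUBIC),cv2.COLOR_RGB2BGR)
def T(q): return np.int32((proj(c,W(p,q))-(x0,y0)+.5)*S)
def poly(z,xa,xb,ya,yb,col): cv2.polylines(im,[np.array([T((x,y,z)) for x,y in((xa,ya),(xb,ya),(xb,yb),(xa,yb))])],True,col,1)
poly(83,-20,20,26,63,(0,0,255)); poly(83,-20,20,-63,-26,(0,0,255)); poly(101,-6,6,-55,55,(255,0,255))
for s in(1,-1): poly(94,s*18,s*32,-16,16,(0,255,255))
poly(59,-45,45,-60,60,(0,200,0))
cv2.imwrite('pics/a3.png',im)
E
```

```text
(no output)
```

View pics/a3.png

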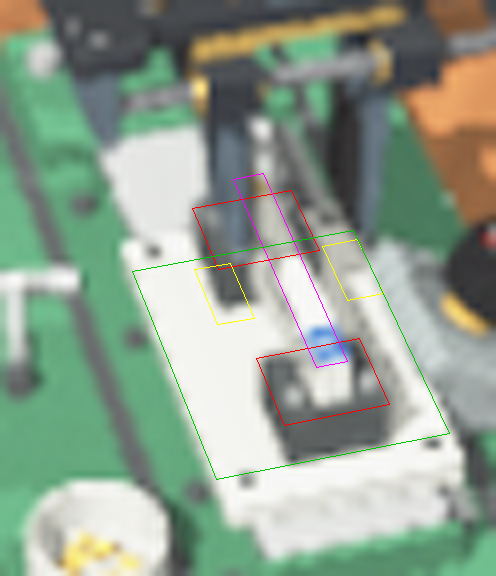

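>>> jog_arm(
  steps=[
    [[0,0,12],0,0.2],
    [[0,0,22],0,0.2],
    [[0,0,28],0,0.2],
    [[0,0,28],0,0.2],
  ],
)

```text
time: 5.85
eef_pos: [533.4, -56.0, 65.2]
orientation: [[-0.545, 0.838, -0.001], [0.838, 0.545, 0.0], [0.001, -0.001, -1.0]]
ft_force: [-0.3, 1.4, -0.3]
grip_width: 0.397
gripper_force: 0.0
```

>>> jog_arm(
  steps=[
    [[0,0,0],0,1],
    [[0,0,0],0,1],
    [[0,0,0],0,1],
    [[0,0,0],0,1],
  ],
  squeeze=5,
)

```text
time: 6.35
eef_pos: [534.2, -55.9, 66.2]
orientation: [[-0.546, 0.838, 0.001], [0.838, 0.546, 0.0], [-0.0, 0.001, -1.0]]
ft_force: [0.8, -0.0, -0.2]
grip_width: 0.129
gripper_force: 5.0
```

>>> jog_arm(
  steps=[
    [[0,0,0],0,1],
    [[0,0,-2],0,1],
    [[0,0,-2],0,1],
    [[1,0,-2],0,1],
    [[2,0,-2],0,1],
    [[2,0,-2],0,1],
  ],
  squeeze=30,
)

```text
time: 7.1
eef_pos: [532.6, -54.5, 67.7]
orientation: [[-0.546, 0.838, -0.0], [0.838, 0.546, -0.0], [-0.0, -0.001, -1.0]]
ft_force: [0.1, -1.9, -5.6]
grip_width: 0.128
gripper_force: 30.0
```

>>> jog_arm(
  steps=[
    [[-2,0,0],0,1],
    [[-4,0,0],0,1],
    [[-4,0,0],0,1],
  ],
)

```text
time: 7.48
eef_pos: [535.0, -57.7, 67.9]
orientation: [[-0.545, 0.838, -0.0], [0.838, 0.545, 0.0], [0.0, 0.0, -1.0]]
ft_force: [-0.0, 0.5, -5.8]
grip_width: 0.126
gripper_force: 30.0
```

>>> jog_arm(
  steps=[
    [[-1,0,0],0,1],
    [[-2,0,0],0,1],
    [[-2,0,0],0,1],
  ],
)

```text
time: 7.85
eef_pos: [535.4, -58.4, 67.9]
orientation: [[-0.545, 0.838, -0.001], [0.838, 0.545, 0.002], [0.002, -0.0, -1.0]]
ft_force: [-2.9, 4.4, -3.6]
grip_width: 0.13
gripper_force: 30.0
```

>>> jog_arm(
  steps=[
    [[2,0,0],0,1],
    [[4,0,0],0,1],
    [[5,0,0],0,1],
    [[5,0,0],0,1],
  ],
)

```text
time: 8.35
eef_pos: [533.4, -55.2, 67.9]
orientation: [[-0.546, 0.838, 0.0], [0.838, 0.546, -0.0], [-0.0, 0.0, -1.0]]
ft_force: [-0.2, -0.7, -5.3]
grip_width: 0.128
gripper_force: 30.0
```

>>> jog_arm(
  steps=[
    [[-1,0,-10],0,1],
    [[-1,0,-40],0,1],
    [[0,0,-80],0,1],
    [[20,-18,-80],0,1],
    [[42,-36,-80],0,1],
    [[42,-36,-80],0,1],
    [[42,-36,-80],0,1],
  ],
)

```text
time: 9.22
eef_pos: [481.2, -39.8, 148.7]
orientation: [[-0.545, 0.838, 0.002], [0.838, 0.545, -0.0], [-0.002, 0.002, -1.0]]
ft_force: [-0.2, 0.2, -4.7]
grip_width: 0.129
gripper_force: 30.0
```

```bash
cat > snap.py <<'E'
from h import *
import sys
def snap(name,P=None):
    s=manip.sense(); print(s['eef_pos'],s['joints'][5],s['ft_force'])
    if P is None: P=s['eef_pos']+[0,0,20]
    out={}
    for n in('side','top'):
        c=[viewer.read_camera(n) for _ in range(3)]; a=np.mean([k['color'] for k in c],0); out[n]=(c[0],a)
    np.savez(f'{name}.npz',side=out['side'][1],top=out['top'][1])
    ims=[]
    for n in out:
        q=proj(out[n][0],P).astype(int); x,y=q-30; print(n,x,y)
        ims.append(cv2.resize(out[n][1][y:y+60,x:x+50].astype(np.uint8),(400,480),interpolation=cv2.INTER_CUBIC))
    cv2.imwrite(f'pics/{name}.png',cv2.cvtColor(np.hstack(ims),cv2.COLOR_RGB2BGR))
if __name__=='__main__': snap(sys.argv[1])
E
python3 snap.py b1
```

```text
[481.23401087 -39.83151569 148.74537908] -0.6832133808562654 [-0.24088707  0.16794007 -4.66206554]
side 238 134
top 235 166
```

View pics/b1.png

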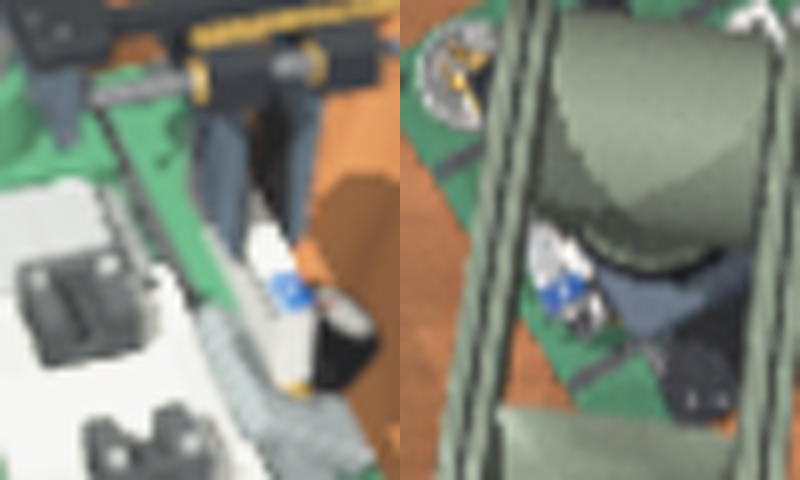

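>>> jog_arm(
  steps=[
    [[0,0,0],0.16,1],
    [[0,0,0],0.33,1],
    [[0,0,0],0.5,1],
    [[0,0,0],0.67,1],
    [[0,0,0],0.84,1],
    [[0,0,0],1.01,1],
    [[0,0,0],1.18,1],
    [[0,0,0],1.35,1],
    [[0,0,0],1.52,1],
    [[0,0,0],1.6,1],
  ],
)

```text
time: 10.78
eef_pos: [480.5, -39.7, 147.8]
orientation: [[0.855, 0.518, -0.0], [0.518, -0.855, 0.0], [-0.0, -0.0, -1.0]]
ft_force: [-0.3, 0.7, -4.6]
grip_width: 0.122
gripper_force: 30.0
```

>>> jog_arm(
  steps=[
    [[0,0,0],0.16,1],
    [[0,0,0],0.33,1],
    [[0,0,0],0.5,1],
    [[0,0,0],0.67,1],
    [[0,0,0],0.84,1],
    [[0,0,0],1.01,1],
    [[0,0,0],1.18,1],
    [[0,0,0],1.35,1],
    [[0,0,0],1.48,1],
    [[0,0,0],1.5416,1],
    [[0,0,0],1.5416,1],
    [[0,0,0],1.5416,1],
  ],
)

```text
time: 12.28
eef_pos: [480.3, -39.6, 147.9]
orientation: [[0.546, -0.838, -0.0], [-0.838, -0.546, 0.0], [-0.0, 0.0, -1.0]]
ft_force: [0.9, -0.7, -4.8]
grip_width: 0.132
gripper_force: 30.0
```

```bash
python3 snap.py b2; python3 - <<'E'
from fit import *
g=np.array([481.23,-39.83]);y=np.array([-.546,.838]);x=np.array([.838,.546])
g2=manip.sense()['eef_pos'][:2]; z=184
for f,gg in(('b1',g),('b2',g2)):
    d=np.load(f+'.npz')
    for n in('side','top'):
        c=viewer.read_camera(n); im=d[n].astype(np.uint8); hs=cv2.cvtColor(im,cv2.COLOR_RGB2HSV)
        lo,hi,zz=((100,90,60),(130,255,255),z) if f=='b1' else ((14,80,100),(34,255,255),z+5)
        m=cv2.inRange(hs,lo,hi); P=proj(c,np.r_[gg+45*y,zz]); yy,xx=np.nonzero(m); k=np.hypot(xx-P[0],yy-P[1])<6
        if k.any():
            w=at_z(c,(xx[k].mean(),yy[k].mean()),zz)[:2]-gg; print(f,n,k.sum(),'along y',w@y,'x',w@x)
        # profile of brightness along the bar's top edge line
        t=np.arange(30,75,3); pr=[cv2.getRectSubPix(d[n].astype(np.float32),(1,1),tuple(map(float,proj(c,np.r_[gg+s*y,z])))).ravel() for s in t]
        print(f,n,[(int(s),*map(int,q)) for s,q in zip(t,pr)])
E
```

```text
[480.34393313 -39.57737694 147.85013648] 2.457527162853092 [ 0.92396366 -0.68461611 -4.82931001]
side 238 134
top 235 166
b1 side 11 along y 45.17615886024541 x -2.4451235810260172
b1 side [(30, 244, 245, 244), (33, 210, 224, 237), (36, 164, 194, 229), (39, 138, 176, 225), (42, 135, 173, 224), (45, 141, 179, 226), (48, 117, 164, 222), (51, 123, 166, 219), (54, 161, 186, 218), (57, 210, 216, 218), (60, 221, 222, 217), (63, 219, 218, 211), (66, 208, 208, 199), (69, 181, 180, 173), (72, 139, 139, 134)]
b1 top 15 along y 45.51068290575446 x 0.3018918421822914
b1 top [(30, 150, 148, 145), (33, 132, 140, 155), (36, 77, 112, 172), (39, 68, 106, 172), (42, 109, 137, 189), (45, 138, 159, 199), (48, 82, 117, 180), (51, 78, 115, 177), (54, 94, 129, 159), (57, 104, 148, 127), (60, 95, 150, 118), (63, 100, 149, 115), (66, 116, 127, 98), (69, 104, 86, 66), (72, 89, 79, 65)]
b2 side 11 along y 41.72771311580548 x -6.15484578522044
b2 side [(30, 246, 246, 245), (33, 246, 246, 245), (36, 246, 246, 241), (39, 245, 244, 229), (42, 241, 229, 171), (45, 239, 221, 148), (48, 243, 233, 187), (51, 245, 243, 229), (54, 245, 245, 243), (57, 243, 243, 241), (60, 232, 233, 227), (63, 232, 232, 226), (66, 229, 229, 222), (69, 217, 217, 209), (72, 192, 192, 183)]
b2 top 3 along y 52.12890296279977 x 0.1792633458888564
b2 top [(30, 164, 163, 162), (33, 202, 201, 199), (36, 245, 245, 241), (39, 232, 224, 203), (42, 211, 185, 136), (45, 215, 186, 137), (48, 237, 218, 169), (51, 246, 238, 227), (54, 210, 214, 209), (57, 126, 156, 137), (60, 92, 148, 118), (63, 100, 143, 111), (66, 121, 118, 90), (69, 110, 84, 65), (72, 88, 78, 65)]
```

View pics/b2.png

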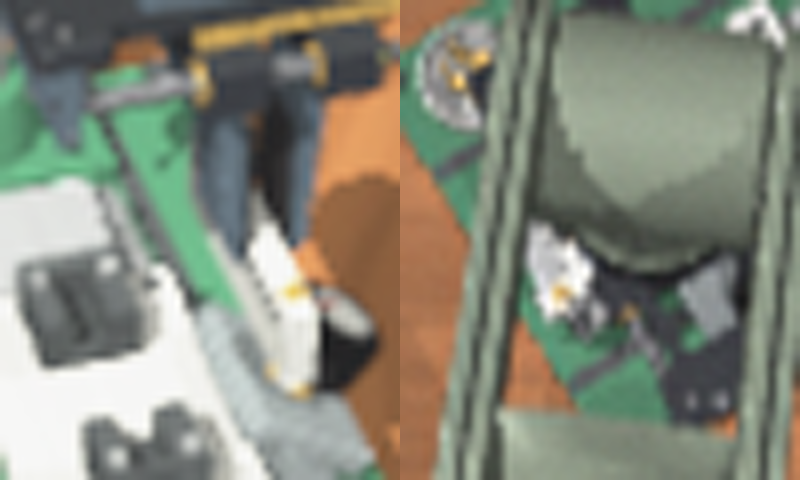

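>>> jog_arm(
  steps=[
    [[22,-18,0],0,1],
    [[43.8,-36,0],0,1],
    [[43.8,-36,0],0,1],
    [[43.8,-36,25],0,1],
    [[43.8,-36,45],0,1],
    [[43.8,-36,56],0,1],
    [[43.8,-36,60],0,1],
    [[43.8,-36,60],0,1],
  ],
)

```text
time: 13.78
eef_pos: [534.5, -56.6, 88.3]
orientation: [[0.546, -0.838, 0.001], [-0.838, -0.546, 0.0], [0.0, -0.0, -1.0]]
ft_force: [0.2, -0.2, -4.7]
grip_width: 0.127
gripper_force: 30.0
```

>>> jog_arm(
  steps=[
    [[0,0,4],0,1],
    [[0,0,8],0,1],
    [[0,0,12],0,1],
    [[0,0,12],0,1],
  ],
)

```text
time: 14.28
eef_pos: [534.3, -56.6, 75.6]
orientation: [[0.546, -0.838, -0.0], [-0.838, -0.546, 0.0], [-0.0, 0.0, -1.0]]
ft_force: [-0.0, 0.6, -5.4]
grip_width: 0.128
gripper_force: 30.0
```

>>> jog_arm(
  steps=[
    [[0,0,4],0,1],
    [[0,0,8],0,1],
    [[0,0,9.5],0,1],
    [[0,0,9.5],0,1],
  ],
)

```text
time: 14.78
eef_pos: [534.3, -56.6, 66.4]
orientation: [[0.545, -0.838, -0.0], [-0.838, -0.545, 0.0], [-0.0, -0.0, -1.0]]
ft_force: [1.1, 0.0, -5.2]
grip_width: 0.132
gripper_force: 30.0
```

>>> jog_arm(
  steps=[
    [[0,0,0.7],0,1],
    [[0,0,0.7],0,1],
  ],
)

```text
time: 15.02
eef_pos: [534.4, -56.6, 66.2]
orientation: [[0.546, -0.838, 0.0], [-0.838, -0.546, 0.0], [0.0, -0.0, -1.0]]
ft_force: [-1.0, 1.0, 0.3]
grip_width: 0.126
gripper_force: 30.0
```

>>> jog_arm(
  steps=[
    [[0,0,0],0,0.6],
    [[0,0,0],0,0.2],
    [[0,0,0],0,0.2],
    [[0,0,0],0,0.2],
    [[0,0,-15],0,0.2],
    [[0,0,-45],0,0.2],
    [[0,0,-85],0,0.2],
    [[0,45,-85],-0.16,0.2],
    [[0,87,-85],-0.33,0.2],
    [[0,87,-85],-0.5,0.2],
    [[0,87,-85],-0.67,0.2],
    [[0,87,-85],-0.84,0.2],
  ],
  squeeze=15,
)

```text
time: 16.52
eef_pos: [461.7, -104.3, 152.0]
orientation: [[0.989, -0.148, 0.002], [-0.148, -0.989, -0.0], [0.002, 0.0, -1.0]]
ft_force: [-0.3, 0.4, 0.1]
grip_width: 0.403
gripper_force: 0.0
```

```bash
cat > chk.py <<'E'
from fit import *
import sys
# 1-D profiles + pictures of mark vs bit in both cameras
def look(name,mark):
    ims=[]
    for n in('side','top'):
        c=[viewer.read_camera(n) for _ in range(4)]; a=np.mean([k['color'] for k in c],0); c=c[0]
        q=proj(c,np.r_[mark,105]).astype(int); x,y=q-22; print(n,x,y)
        ims.append(cv2.resize(a[y:y+45,x:x+40].astype(np.uint8),(400,450),interpolation=cv2.INTER_CUBIC))
        for nm in('bit_point','punch_mark','knob'):
            for _ in range(1):
                print(n,nm,[(np.round(r['centre'],1),round(r['confidence'],2)) for r in viewer.tip_of(nm,n)[:4]])
    cv2.imwrite(f'pics/{name}.png',cv2.cvtColor(np.hstack(ims),cv2.COLOR_RGB2BGR))
look(sys.argv[1],np.array([float(sys.argv[2]),float(sys.argv[3])]))
E
python3 chk.py c1 572 -110; python3 -c "
from h import *
print(manip.sense())"
```

```text
side 222 138
side bit_point [(array([242. , 148.1]), 0.82)]
side punch_mark [(array([371.6, 139.7]), 0.56), (array([249.4, 164.8]), 0.54), (array([322. , 150.3]), 0.53)]
side knob [(array([207.2, 286.8]), 0.5), (array([280.6, 174.7]), 0.45), (array([226.8, 214. ]), 0.45)]
top 262 152
top bit_point [(array([295.9, 167.5]), 0.97)]
top punch_mark [(array([367.3, 276.2]), 0.7), (array([201. , 217.8]), 0.49)]
top knob []
{'time': 17.225, 'joints': array([-2.46232562e-01,  1.87042211e-01,  1.84192573e+00,  1.04075792e-04,
        1.11280231e+00,  1.47854692e+00]), 'joint_velocities': array([-9.92832348e-04, -1.13720489e-03,  1.41737921e-03,  8.55133435e-04,
       -1.58652098e-05, -1.54886798e-03]), 'joint_torque': array([ 2.68957505e-03, -3.24477625e+01, -2.17784393e+01,  3.90149164e-02,
       -7.23826652e-02,  2.18998524e-03]), 'eef_pos': array([ 461.37799988, -104.06667461,  150.67234426]), 'orientation': array([[ 9.88160927e-01, -1.53420857e-01, -1.49489788e-04],
       [-1.53420838e-01, -9.88160933e-01,  1.33824762e-04],
       [-1.68251478e-04, -1.09305553e-04, -9.99999980e-01]]), 'ft_force': array([-1.10542138,  0.73097144,  0.18206312]), 'torque': array([-0.0652406 ,  0.13092332,  0.02374766]), 'gripper_force': 0.0, 'grip_width': 0.3971623838813143}
```

View pics/c1.png

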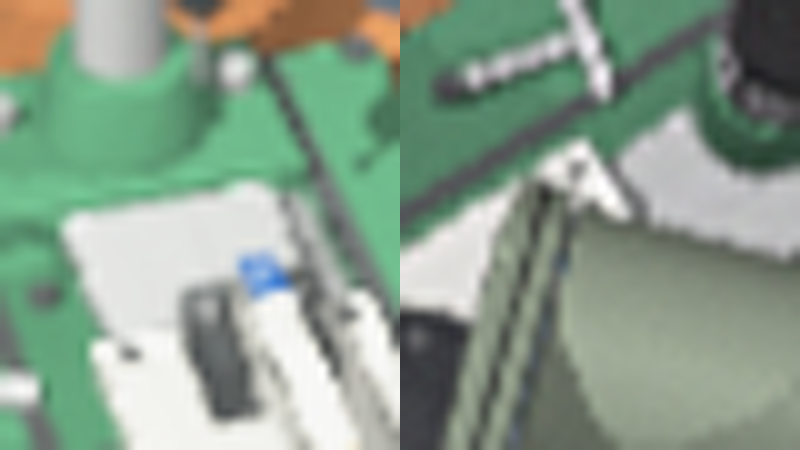

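>>> jog_arm(
  steps=[
    [[-0.7,0.7,0],-0.17,-0.3],
    [[-0.7,0.7,0],-0.34,-0.3],
    [[-0.7,0.7,0],-0.51,-0.3],
    [[-0.7,0.7,0],-0.68,-0.3],
    [[-0.7,0.7,0],-0.85,-0.3],
    [[-0.7,0.7,0],-1.02,-0.3],
    [[-0.7,0.7,0],-1.18,-0.3],
    [[-0.7,0.7,25],-1.18,-0.3],
    [[-0.7,0.7,50],-1.18,-0.3],
    [[-0.7,0.7,66],-1.18,-0.3],
    [[-0.7,0.7,74.7],-1.18,-0.3],
    [[-0.7,0.7,74.7],-1.18,-0.3],
  ],
)

```text
time: 18.73
eef_pos: [460.5, -104.6, 75.7]
orientation: [[0.518, 0.855, -0.001], [0.855, -0.518, 0.0], [-0.0, -0.001, -1.0]]
ft_force: [0.9, 0.3, -0.1]
grip_width: 0.649
gripper_force: 0.0
```

>>> jog_arm(
  steps=[
    [[0,0,0],0,0.3],
    [[0,0,0],0,0.3],
    [[0,0,0],0,0.3],
    [[0,0,0],0,0.3],
  ],
  squeeze=20,
)

```text
time: 19.23
eef_pos: [460.7, -104.7, 76.2]
orientation: [[0.518, 0.855, 0.0], [0.855, -0.518, -0.0], [0.0, 0.0, -1.0]]
ft_force: [-0.8, 0.7, 0.3]
grip_width: 0.349
gripper_force: 0.0
```

```bash
python3 - <<'E'
from fit import *
C={n:viewer.read_camera(n) for n in('top','side')}
print(tri(C['top'],(282.4,203.2),C['side'],(278.1,175.6)))
p=(534.3,-56.5,.578)
for t in(0,13): 
    q=W(p,(-84-t*.574,0,75+t*.819)); print(q,proj(C['top'],q),proj(C['side'],q))
c=C['side']; P=proj(c,(462,-104,80)); x,y=int(P[0])-32,int(P[1])-38
im=cv2.resize(c['color'][y:y+60,x:x+64],None,fx=9,fy=9,interpolation=cv2.INTER_CUBIC)
cv2.imwrite('pics/d1.png',cv2.cvtColor(im,cv2.COLOR_RGB2BGR)); print(x,y)
g=manip.sense()['eef_pos']; print((proj(c,g)-(x,y))*9, (proj(c,q)-(x,y))*9)
E
```

```text
(array([ 464.74, -105.21,   75.54]), np.float64(2.454721526755911))
[ 463.95 -102.39   75.  ] [281.68 203.73] [277.72 176.28]
[ 457.7  -106.47   85.65] [282.87 205.11] [280.21 173.24]
246 136
[296.78 357.85] [307.92 335.14]
```

View pics/d1.png

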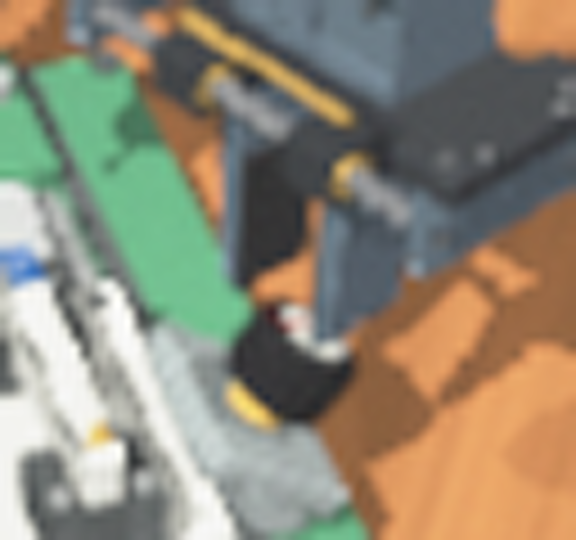

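```bash
python3 - <<'E'
from fit import *
c=viewer.read_camera('side'); t=viewer.read_camera('top')
g=manip.sense(); print(g['eef_pos'],g['grip_width'])
p=(534.3,-56.5,.578)
def loc(w): 
    d=w[:2]-np.array(p[:2]); s,co=np.sin(p[2]),np.cos(p[2]); return np.array([d[0]*co+d[1]*s,-d[0]*s+d[1]*co,w[2]])
for nm,(u,v) in dict(B=(335,320),Bup=(345,270),A=(250,270),Aup=(235,220),cap=(300,322),capr=(332,348),knob=(295,370),knobR=(340,370),knobL=(250,360),apron=(200,350),apronR=(300,470),base=(200,280)).items():
    px=(246+u/9-.5,136+v/9-.5); w=at_depth(c,px); print(nm,w,'machine',loc(w), c['color'][int(round(px[1])),int(round(px[0]))])
E
```

```text
[ 460.61 -104.68   76.07] 0.34934043594526015
B [445.49 -80.48 119.12] machine [-87.49  28.44 119.12] [ 85  96 106]
Bup [443.56 -80.94 140.76] machine [-89.35  29.11 140.76] [ 83  94 105]
A [ 480.42 -104.85  112.1 ] machine [-71.54 -11.06 112.1 ] [56 56 57]
Aup [ 486.19 -103.34  133.6 ] machine [-65.89 -12.94 133.6 ] [ 84  94 100]
cap [ 462.79 -108.33   90.7 ] machine [-88.21  -4.34  90.7 ] [219 194 185]
capr [448.85 -96.64  92.44] machine [-93.5   13.07  92.44] [184 186 181]
knob [459.62 -89.95  85.34] machine [-80.83  12.78  85.34] [53 52 54]
knobR [445.03 -94.01  85.79] machine [-95.26  17.35  85.79] [46 48 46]
knobL [475.47 -90.71  84.99] machine [-67.96   3.49  84.99] [54 54 56]
apron [ 497.48 -109.94   67.55] machine [-60.03 -24.65  67.55] [168 177 175]
apronR [452.37 -74.64  54.94] machine [-78.53  29.57  54.94] [172 181 180]
base [ 519.22 -196.81   23.27] machine [ -89.29 -109.28   23.27] [116 194 146]
```

>>> jog_arm(
  steps=[
    [[0,0,0],0,0.6],
    [[0,0,0],0,1],
    [[0,0,0],0,1],
    [[0,0,0],0,1],
  ],
)

```text
time: 19.92
eef_pos: [460.6, -104.6, 76.0]
orientation: [[0.518, 0.855, 0.0], [0.855, -0.518, 0.0], [0.0, -0.0, -1.0]]
ft_force: [-0.0, -0.5, 0.4]
grip_width: 0.004
gripper_force: 0.0
```

```bash
python3 - <<'E'
from fit import *
p=(534.3,-56.5,.578); s,co=np.sin(p[2]),np.cos(p[2])
print(manip.sense()['eef_pos'],manip.sense()['grip_width'])
c=viewer.read_camera('side'); P=proj(c,(462,-104,90)).astype(int)
for v in range(P[1]-14,P[1]+12,2):
    row=[]
    for u in range(P[0]-14,P[0]+14,2):
        w=at_depth(c,(u,v)); d=w[:2]-np.array(p[:2]); q=(d[0]*co+d[1]*s,-d[0]*s+d[1]*co,w[2]); rgb=c['color'][v,u]
        row.append('%4d,%3d,%3d'%q+('K' if rgb.max()<75 else 'g' if rgb[2]>rgb[0]+12 else 'w' if rgb.min()>150 else ' '))
    print(v,' '.join(row))
E
```

```text
[ 460.61 -104.64   76.02] 0.003992786984865214
158  -91,-158, 20g  -97,-154, 22g -107,-161, 15  -119,-175,  1  -126,-173,  1  -133,-170,  1   -73,  2,151g  -76, 11,157g  -80, 15,160g  -86, 17,160g  -95, 11,153g -103,  7,148   -85, 65,198   -89, 68,200 
160  -87,-145, 23g  -94,-143, 23g -100,-141, 23  -115,-163,  2  -123,-162,  1  -128,-157,  4   -73,  2,143   -77,  9,148g  -80, 17,154g  -88, 13,149g  -96,  9,144g -103,  7,141g -173,-141,  7  -179,-138,  8 
162  -85,-136, 22g  -90,-132, 23g  -96,-130, 24g -105,-135, 18  -118,-150,  3  -125,-148,  3   -74,  3,136   -77, 10,141g  -82, 15,144g  -89, 12,140g  -96, 10,137g -105,  4,130  -171,-135,  3  -178,-134,  2 
164  -82,-127, 21g  -88,-124, 22g  -95,-124, 20g -101,-121, 21  -116,-142,  1  -120,-135,  6   -74,  3,128   -77, 11,134g  -82, 15,137g  -90, 11,131g  -98,  7,126g -107,  0,119  -169,-128,  0  -175,-126,  1 
166  -78,-117, 21g  -85,-114, 22g  -90,-111, 24g  -97,-110, 23g -106,-114, 17  -118,-129,  2   -74,  4,122   -77, 13,129g  -83, 14,127g  -91,  9,121g  -99,  6,118g -109, -3,107  -164,-116,  3  -172,-116,  1 
168  -75,-106, 
[... 891 characters left out ...]
87K  -79, 14, 89K  -84, 16, 89K  -91, 15, 87   -98, 14, 85K -140,-70,  2  -147,-68,  2  -153,-65,  4 
178  -45,-15, 63w  -48, -6, 70w  -52,  0, 75   -60, -4, 70   -65,  0, 72   -68,  8, 78K  -73, 13, 82K  -78, 16, 83K  -85, 16, 81K  -91, 17, 81K  -98, 16, 78K -137,-60,  2  -144,-60,  1  -150,-58,  1 
180  -43, -8, 61w  -46, -1, 67w  -50,  6, 73w  -56,  8, 73   -64,  4, 68   -69,  7, 69   -72, 16, 76K  -78, 18, 77K  -85, 18, 75K  -92, 17, 72K -128,-54,  1  -134,-51,  2  -140,-48,  3  -147,-48,  2 
182  -40,  0, 61w  -44,  6, 66w  -48, 13, 72w  -53, 16, 72w  -60, 14, 70   -68, 10, 64   -75,  9, 62   -78, 19, 69K  -85, 17, 66K -116,-40,  7  -124,-44,  2  -130,-40,  4  -136,-38,  4  -142,-36,  4
```

```bash
python3 - <<'E'
from fit import *
c=viewer.read_camera('side'); x=np.array([.838,.546,0]);y=np.array([-.546,.838,0]);g=np.array([480.3,-39.6,147.9])
for z in(0,15,30,37):
  print(z,[((proj(c,g+a*x+b*y+[0,0,z])-(238,134)+.5)*8).round() for a in(6,20,-6,-20) for b in(16,)])
print('bar bottom/top end',[((proj(c,g+a*x+55*y+[0,0,z])-(238,134)+.5)*8).round() for a in(6,-6) for z in(1,35)])
g=manip.sense()['eef_pos']; print(g,proj(c,g),proj(c,g+[0,0,30]))
E
```

```text
0 [array([243., 323.]), array([206., 330.]), array([275., 317.]), array([312., 310.])]
15 [array([245., 291.]), array([207., 298.]), array([277., 285.]), array([315., 278.])]
30 [array([246., 259.]), array([208., 266.]), array([279., 253.]), array([317., 246.])]
37 [array([247., 243.]), array([209., 250.]), array([280., 237.]), array([318., 231.])]
bar bottom/top end [array([278., 392.]), array([282., 319.]), array([311., 386.]), array([315., 312.])]
[ 460.62 -104.66   76.04] [278.97 175.78] [279.5  168.34]
```

>>> jog_arm(
  steps=[
    [[0,0,-20],0,1],
    [[0,0,-50],0,1],
    [[0,0,-70],0,1],
    [[0,0,-70],0,1],
  ],
)

```text
time: 20.52
eef_pos: [461.7, -104.9, 147.3]
orientation: [[0.518, 0.855, 0.003], [0.855, -0.518, -0.001], [0.001, 0.003, -1.0]]
ft_force: [-1.2, -0.2, 0.4]
grip_width: 0.008
gripper_force: 0.0
```

```bash
python3 - <<'E'
from fit import *
p=(534.3,-56.5,.578); s,co=np.sin(p[2]),np.cos(p[2])
g=manip.sense()['eef_pos'];print(g,manip.sense()['grip_width'])
c=viewer.read_camera('side'); P=proj(c,g).astype(int); print(P)
for v in range(P[1]-16,P[1]+22,2):
    row=[]
    for u in range(P[0]-10,P[0]+12,2):
        w=at_depth(c,(u,v)); d=w[:2]-np.array(p[:2]); q=(d[0]*co+d[1]*s,-d[0]*s+d[1]*co,w[2]); rgb=c['color'][v,u]
        row.append('%4d,%4d,%3d'%q+('K' if rgb.max()<75 else 'g' if rgb[2]>rgb[0]+12 else 'w' if rgb.min()>150 else ' '))
    print(v,' '.join(row))
P=proj(c,g-[0,0,40]).astype(int); im=cv2.resize(c['color'][P[1]-35:P[1]+25,P[0]-35:P[0]+25],(540,540),interpolation=cv2.INTER_CUBIC)
cv2.imwrite('pics/e1.png',cv2.cvtColor(im,cv2.COLOR_RGB2BGR)); print(P)
E
```

```text
[ 461.69 -104.93  147.28] 0.007633211942871159
[279 157]
141 -146,-266,  2  -152,-263,  3  -159,-262,  2   -70,  -5,209   -72,   3,215   -76,   9,218g  -79,  17,223g  -85,  17,222g  -94,  12,217g -101,   7,212g -215,-246,  3 
143 -143,-257,  1  -149,-254,  1  -156,-253,  1  -162,-247,  4   -72,   4,208   -75,  12,213g  -81,  14,214g  -88,  12,211g  -96,   7,205g -102,   6,204  -212,-238,  0 
145 -138,-243,  3  -145,-242,  2  -152,-240,  2  -157,-233,  7   -73,   3,200   -76,  11,206g  -81,  15,207g  -88,  12,204g  -97,   5,197g -105,   2,193  -207,-225,  2 
147 -135,-235,  1  -142,-232,  1  -148,-227,  4  -154,-223,  6   -73,   4,194K  -77,   9,197g  -82,  14,199g  -89,  10,195g  -98,   5,189g -106,   1,185  -204,-216,  0 
149 -131,-223,  2  -138,-220,  2  -145,-219,  1  -151,-214,  4   -75,   2,184   -77,  11,191g  -83,  12,190g  -90,   9,187g -101,  -1,175  -193,-207,  1  -200,-204,  1 
151 -128,-211,  2  -134,-208,  3  -141,-207,  3  -147,-203,  4   -74,   5,179   -78,   9,182g  -85,   7,179  -174,-194,  5  -182,-195,  3  -189,-195,  1  -196,-193,  1 
153 -125,-202,  1  -131,-198,
[... 1477 characters left out ...]
-162,-100,  3 
171  -86, -87, 22g  -92, -84, 23g  -98, -81, 25g  -74,  -2, 96K  -80,   0, 96   -87,  -2, 93w  -95,  -6, 88w -137, -91,  7  -146, -95,  2  -152, -93,  2  -158, -90,  3 
173  -66, -31, 66g  -75, -36, 59g  -69,  -3, 88K  -73,   2, 92K  -78,   6, 95   -83,   8, 95w  -92,   2, 88w -100,   0, 84w -142, -84,  3  -149, -84,  2  -156, -83,  0 
175  -62, -18, 69w  -67, -16, 70   -68,   0, 83K  -72,   5, 87K  -76,  11, 91K  -82,  13, 92   -88,  13, 90w  -96,  11, 87w -105,   5, 79  -147, -76,  0  -152, -72,  2 
177  -58,  -7, 71   -64,  -5, 71   -67,   3, 79K  -71,   9, 82K  -77,  11, 83K  -82,  15, 86K  -87,  17, 86K  -94,  16, 83K -103,  10, 76  -143, -66,  1  -148, -62,  2 
[279 167]
```

>>> jog_arm(
  steps=[
    [[0,0,0],0,-0.3],
    [[0,0,0],0,-0.3],
    [[0,0,20],0,-0.3],
    [[0,0,45],0,-0.3],
    [[0,0,60],0,-0.3],
    [[0,0,70],0,-0.3],
    [[0,0,76],0,-0.3],
    [[0,0,82],0,-0.3],
    [[0,0,82],0,-0.3],
  ],
)

```text
time: 21.7
eef_pos: [460.5, -104.6, 63.9]
orientation: [[0.518, 0.855, -0.0], [0.855, -0.518, 0.0], [0.0, -0.0, -1.0]]
ft_force: [-0.2, 0.9, -0.9]
grip_width: 0.652
gripper_force: 0.0
```

>>> jog_arm(
  steps=[
    [[0,0,6],0,-0.3],
    [[0,0,12],0,-0.3],
    [[0,0,12],0,0.05],
    [[0,0,12],0,0.3],
    [[0,0,12],0,1],
    [[0,0,12],0,1],
  ],
  squeeze=10,
)

```text
time: 22.45
eef_pos: [461.4, -105.0, 52.1]
orientation: [[0.518, 0.855, 0.002], [0.855, -0.518, -0.001], [0.0, 0.002, -1.0]]
ft_force: [3.0, -1.1, -3.6]
grip_width: 0.429
gripper_force: 9.4
```

>>> jog_arm(
  steps=[
    [[0,0,0],0,1],
    [[0,0,0],0,1],
    [[-0.9,1.8,0],0.12,1],
    [[-1.7,3.6,0],0.24,1],
    [[-2.6,5.4,0],0.36,1],
    [[-3.5,7.2,0],0.48,1],
    [[-4.3,9.0,0],0.6,1],
    [[-5.2,10.8,0],0.72,1],
    [[-6.1,12.6,0],0.84,1],
    [[-6.9,14.4,0],0.95,1],
    [[-6.9,14.4,0],0.95,1],
  ],
  squeeze=25,
)

```text
time: 23.82
eef_pos: [465.9, -115.0, 53.9]
orientation: [[0.997, 0.073, -0.006], [0.073, -0.997, 0.006], [-0.006, -0.007, -1.0]]
ft_force: [-7.5, 7.4, 20.2]
grip_width: 0.395
gripper_force: 27.1
```

```bash
cat > pos.py <<'E'
from fit import *
from scipy.ndimage import map_coordinates as mc
# slide travel from brass pin / blue patch seen by the side camera, along machine y; plus bit
def measure(reps=4):
    p=(534.3,-56.5,.578); c=[viewer.read_camera('side') for _ in range(reps)]
    a=np.mean([k['color'] for k in c],0).astype(np.uint8); c=c[0]; hs=cv2.cvtColor(a,cv2.COLOR_RGB2HSV)
    m=cv2.inRange(hs,(100,90,60),(130,255,255)).astype(float)*hs[...,1]
    P=proj(c,W(p,(0,-80,101))); yy,xx=np.mgrid[:m.shape[0],:m.shape[1]]; m[np.hypot(xx-P[0],yy-P[1])>22]=0
    if m.sum():
        px=((m*xx).sum()/m.sum(),(m*yy).sum()/m.sum()); d=at_z(c,px,101)[:2]-p[:2]
        print('blue',(m>0).sum(),np.array(px),'mach x,y',d@[np.cos(p[2]),np.sin(p[2])],d@[-np.sin(p[2]),np.cos(p[2])])
    for k in range(2):
        print('bit',[(np.array(r['centre']),round(r['confidence'],2)) for r in viewer.tip_of('bit_point','side')[:1]]); viewer.read_camera('side')
if __name__=='__main__': measure()
E
python3 pos.py
```

```text
blue 7 [246.91 162.61] mach x,y -2.295261709062331 -58.29901087998437
bit [(array([242.1, 145.9]), 0.81)]
bit [(array([242.1, 148.1]), 0.62)]
```

>>> jog_arm(
  steps=[
    [[0,0,0],0,-0.3],
    [[0,0,0],0,-0.3],
    [[-1.7,-3,0],-0.18,-0.3],
    [[-1.7,-3,0],-0.36,-0.3],
    [[-1.7,-3,0],-0.54,-0.3],
    [[-1.7,-3,0],-0.72,-0.3],
    [[-1.7,-3,0],-0.9,-0.3],
    [[-1.7,-3,0],-0.9,1],
    [[-1.7,-3,0],-0.9,1],
    [[-1.7,-3,0],-0.9,1],
  ],
)

```text
time: 25.48
eef_pos: [468.2, -115.5, 51.9]
orientation: [[0.561, 0.828, 0.001], [0.828, -0.561, -0.001], [0.0, 0.002, -1.0]]
ft_force: [2.0, -1.9, -2.9]
grip_width: 0.419
gripper_force: 24.0
```

```bash
python3 pos.py
```

```text
blue 7 [246.88 162.63] mach x,y -2.199362672680078 -58.228038642618934
bit [(array([243.2, 147. ]), 0.85)]
bit [(array([242.2, 146.3]), 0.88)]
```

>>> jog_arm(
  steps=[
    [[-0.7,1.7,0],0.12,1],
    [[-1.5,3.5,0],0.24,1],
    [[-2.2,5.2,0],0.36,1],
    [[-2.9,6.9,0],0.48,1],
    [[-3.7,8.7,0],0.6,1],
    [[-4.5,10.6,0],0.72,1],
    [[-5.2,12.4,0],0.82,1],
    [[-5.8,13.8,0],0.9,1],
  ],
)

```text
time: 26.88
eef_pos: [471.6, -124.7, 53.9]
orientation: [[0.997, 0.072, -0.008], [0.073, -0.997, 0.006], [-0.007, -0.007, -1.0]]
ft_force: [-8.8, 7.4, 23.9]
grip_width: 0.402
gripper_force: 28.3
```

>>> jog_arm(
  steps=[
    [[0,0,0],0,-0.3],
    [[0,0,0],0,-0.3],
    [[-0.5,-1,0],-0.18,-0.3],
    [[-0.5,-1,0],-0.36,-0.3],
    [[-0.5,-1,0],-0.54,-0.3],
    [[-0.5,-1,0],-0.7,-0.3],
    [[-0.5,-1,0],-0.7,1],
    [[-0.5,-1,0],-0.7,1],
    [[-0.5,-1,0],-0.7,1],
  ],
)

```text
time: 28.0
eef_pos: [474.0, -125.9, 51.8]
orientation: [[0.715, 0.699, -0.002], [0.699, -0.715, 0.002], [-0.0, -0.003, -1.0]]
ft_force: [-2.1, 2.2, 1.7]
grip_width: 0.418
gripper_force: 24.8
```

```bash
python3 pos.py
```

```text
blue 9 [246.15 160.22] mach x,y -3.2375574165677907 -69.99526851075552
bit []
bit [(array([239.7, 146.7]), 0.87)]
```

>>> jog_arm(
  steps=[
    [[-0.4,2,0],0.12,1],
    [[-0.8,4,0],0.24,1],
    [[-1.2,6,0],0.36,1],
    [[-1.6,8,0],0.48,1],
    [[-2,10,0],0.6,1],
    [[-2.5,12.4,0],0.75,1],
  ],
)

```text
time: 29.15
eef_pos: [479.3, -134.8, 54.0]
orientation: [[1.0, 0.021, -0.005], [0.021, -1.0, 0.005], [-0.005, -0.005, -1.0]]
ft_force: [-8.8, 12.2, 23.7]
grip_width: 0.392
gripper_force: 27.3
```

>>> jog_arm(
  steps=[
    [[0,0,0],0,-0.3],
    [[0,0,0],0,-0.3],
    [[-0.5,-1,0],-0.18,-0.3],
    [[-0.5,-1,0],-0.36,-0.3],
    [[-0.5,-1,0],-0.54,-0.3],
    [[-0.5,-1,0],-0.75,-0.3],
    [[-0.5,-1,0],-0.75,1],
    [[-0.5,-1,0],-0.75,1],
    [[-0.5,-1,0],-0.75,1],
  ],
)

```text
time: 30.28
eef_pos: [481.7, -136.7, 51.9]
orientation: [[0.715, 0.7, 0.001], [0.7, -0.715, -0.001], [0.0, 0.001, -1.0]]
ft_force: [0.8, -1.3, -2.2]
grip_width: 0.413
gripper_force: 24.7
```

```bash
python3 pos.py; python3 - <<'E'
from fit import *
p=(534.3,-56.5,.578); c=viewer.read_camera('side'); t=viewer.read_camera('top')
for cc,px in((c,(242.4,147)),(t,(296.3,168.4))):
    d=at_z(cc,px,122)[:2]-p[:2]; print(d@[np.cos(p[2]),np.sin(p[2])],d@[-np.sin(p[2]),np.cos(p[2])])
E
```

```text
blue 6 [244.38 156.92] mach x,y -2.3911832100303063 -86.96489249013027
bit []
bit [(array([240.6, 146.4]), 0.69)]
-2.7216765010024826 -111.03591595072817
-4.123995405108727 -113.0362366315109
```

>>> jog_arm(
  steps=[
    [[-0.4,2,0],0.12,1],
    [[-0.8,4,0],0.24,1],
    [[-1.2,6,0],0.36,1],
    [[-1.6,8,0],0.48,1],
    [[-2,10,0],0.6,1],
    [[-2.5,12.4,0],0.75,1],
  ],
)

```text
time: 31.52
eef_pos: [485.2, -144.3, 53.6]
orientation: [[1.0, 0.021, -0.006], [0.021, -1.0, 0.005], [-0.006, -0.005, -1.0]]
ft_force: [-9.4, 8.3, 26.4]
grip_width: 0.399
gripper_force: 28.5
```

>>> jog_arm(
  steps=[
    [[0,0,0],0,-0.3],
    [[0,0,0],0,-0.3],
    [[-0.5,-1,0],-0.18,-0.3],
    [[-0.5,-1,0],-0.36,-0.3],
    [[-0.5,-1,0],-0.54,-0.3],
    [[-0.5,-1,0],-0.65,-0.3],
    [[-0.5,-1,0],-0.65,1],
    [[-0.5,-1,0],-0.65,1],
    [[-0.5,-1,0],-0.65,1],
  ],
)

```text
time: 32.65
eef_pos: [487.4, -145.5, 51.9]
orientation: [[0.781, 0.625, -0.001], [0.625, -0.781, 0.001], [-0.0, -0.001, -1.0]]
ft_force: [-0.7, 1.3, 0.2]
grip_width: 0.419
gripper_force: 24.9
```

```bash
python3 pos.py
```

```text
blue 8 [243.67 154.95] mach x,y -2.918718149950829 -96.98493738718773
bit [(array([243.8, 143.1]), 0.79)]
bit [(array([240.9, 147.4]), 0.78)]
```

>>> jog_arm(
  steps=[
    [[-0.2,2,0],0.12,1],
    [[-0.4,4,0],0.24,1],
    [[-0.6,6,0],0.36,1],
    [[-0.8,8,0],0.48,1],
    [[-1,10,0],0.6,1],
  ],
)

```text
time: 33.67
eef_pos: [490.5, -152.4, 53.5]
orientation: [[0.997, 0.072, -0.005], [0.072, -0.997, 0.004], [-0.005, -0.004, -1.0]]
ft_force: [-9.0, 7.8, 23.7]
grip_width: 0.406
gripper_force: 29.0
```

>>> jog_arm(
  steps=[
    [[0,0,0],0,-0.3],
    [[0,0,0],0,-0.3],
    [[-0.5,-1,0],-0.18,-0.3],
    [[-0.5,-1,0],-0.36,-0.3],
    [[-0.5,-1,0],-0.5,-0.3],
    [[-0.5,-1,0],-0.6,-0.3],
    [[-0.5,-1,0],-0.6,1],
    [[-0.5,-1,0],-0.6,1],
    [[-0.5,-1,0],-0.6,1],
  ],
)

```text
time: 34.8
eef_pos: [492.6, -153.4, 51.9]
orientation: [[0.781, 0.625, -0.0], [0.625, -0.781, 0.0], [0.0, -0.0, -1.0]]
ft_force: [-1.0, 1.3, 0.1]
grip_width: 0.419
gripper_force: 25.0
```

```bash
python3 pos.py; python3 - <<'E'
from h import *
c=[viewer.read_camera('side') for _ in range(6)]; a=np.mean([k['color'] for k in c],0).astype(np.uint8)
cv2.imwrite('pics/f1.png',cv2.cvtColor(cv2.resize(a[125:175,215:275],None,fx=12,fy=12,interpolation=cv2.INTER_CUBIC),cv2.COLOR_RGB2BGR))
E
```

```text
blue 13 [242.69 153.33] mach x,y -2.1588844299368617 -105.62763444520958
bit [(array([241.1, 145.1]), 0.81)]
bit [(array([240.3, 148.1]), 0.97)]
```

View pics/f1.png

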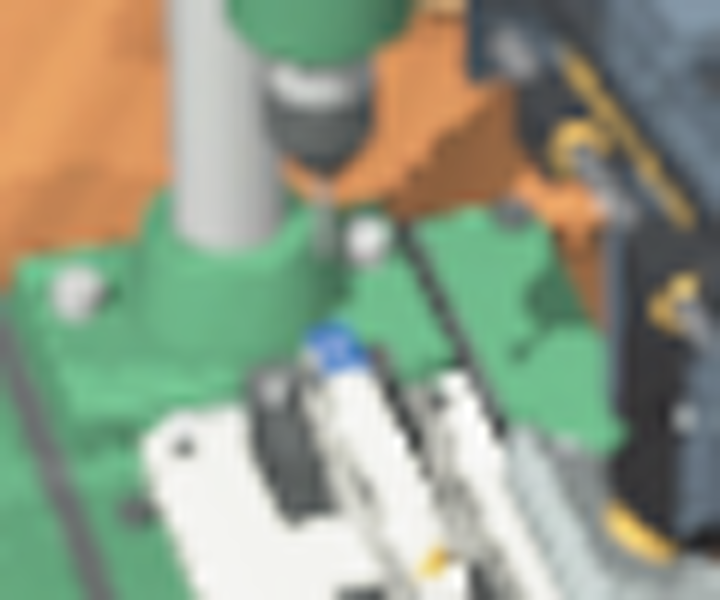

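```bash
cat > cyl.py <<'E'
from fit import *
def main():
    p=(534.3,-56.5,.578); s,co=np.sin(p[2]),np.cos(p[2]); R=np.array([[co,s],[-s,co]])
    fr=[viewer.read_camera('side') for _ in range(8)]; c=fr[0]
    D=np.median([f['depth'] for f in fr],0); A=np.mean([f['color'] for f in fr],0)
    pts=[];px=[]
    for v in range(80,165):
        for u in range(215,270):
            if D[v,u]<=0: continue
            o,d=ray(c,(u,v)); w=o+d*D[v,u]; m=R@(w[:2]-p[:2]); pts.append([*m,w[2]]); px.append((u,v))
    pts=np.array(pts); px=np.array(px)
    cam=R@(ray(c,(0,0))[0][:2]-p[:2])
    for nm,r,z0,z1 in(('chuck',15,156,194),('quill',25,206,250)):
        k=(pts[:,2]>z0)&(pts[:,2]<z1)&(np.hypot(pts[:,0],pts[:,1]+113)<r+10)
        q=pts[k]; f=least_squares(lambda a:np.hypot(q[:,0]-a[0],q[:,1]-a[1])-r,(0,-113),loss='soft_l1')
        f2=least_squares(lambda a:np.hypot(q[:,0]-a[0],q[:,1]-a[1])-a[2],(0,-113,r),loss='soft_l1')
        print(nm,k.sum(),f.x,f2.x)
    # bar top edge / end by depth: points with z 97..105
    hs=cv2.cvtColor(A.astype(np.uint8),cv2.COLOR_RGB2HSV); b=[(100<=hs[v,u,0]<=130) and hs[v,u,1]>80 for u,v in px]
    k=np.array(b)&(pts[:,2]>90)&(pts[:,2]<110)&(np.abs(pts[:,0])<15); print('blue by depth',k.sum(),pts[k].mean(0))
    o=A[140:165,232:255]; 
main()
E
python3 cyl.py; python3 - <<'E'
from fit import *
p=(534.3,-56.5,.578); s,co=np.sin(p[2]),np.cos(p[2]); R=np.array([[co,s],[-s,co]])
c=viewer.read_camera('top'); D=c['depth']; pts=[]
for v in range(130,185):
    for u in range(280,330):
        if D[v,u]>0:
            o,d=ray(c,(u,v)); w=o+d*D[v,u]
            if w[2]>325: pts.append([*(R@(w[:2]-p[:2])),w[2]])
pts=np.array(pts); k=np.abs(pts[:,2]-np.median(pts[:,2]))<8; q=pts[k].astype(np.float32)
print(len(q),np.median(q[:,2]),cv2.minEnclosingCircle(q[:,:2].copy()),q.mean(0))
E
```

```text
chuck 76 [  -1.27 -114.46] [  -1.1  -113.98   14.59]
quill 206 [  -1.18 -114.17] [  -1.14 -113.96   24.82]
blue by depth 14 [  -1.4  -101.84  103.4 ]
317 451.7448 ((-82.82308959960938, -62.592323303222656), 62.19275665283203) [-76.28 -65.48 450.88]
```

>>> jog_arm(
  steps=[
    [[-0.2,2,0],0.12,1],
    [[-0.4,4,0],0.24,1],
    [[-0.6,6,0],0.36,1],
    [[-0.8,8,0],0.48,1],
    [[-1,10,0],0.6,1],
  ],
)

```text
time: 36.58
eef_pos: [495.4, -160.0, 53.6]
orientation: [[0.997, 0.073, -0.005], [0.073, -0.997, 0.004], [-0.005, -0.004, -1.0]]
ft_force: [-8.0, 7.2, 18.2]
grip_width: 0.402
gripper_force: 28.1
```

>>> jog_arm(
  steps=[
    [[0,0,0],0,-0.3],
    [[0,0,0],0,-0.3],
    [[-0.5,-1,0],-0.15,-0.3],
    [[-0.5,-1,0],-0.3,-0.3],
    [[-0.5,-1,0],-0.4,-0.3],
    [[-0.5,-1,0],-0.5,-0.3],
    [[-0.5,-1,0],-0.5,1],
    [[-0.5,-1,0],-0.5,1],
    [[-0.5,-1,0],-0.5,1],
  ],
)

```text
time: 37.7
eef_pos: [497.6, -160.8, 52.0]
orientation: [[0.839, 0.544, -0.0], [0.544, -0.839, 0.0], [0.0, -0.0, -1.0]]
ft_force: [-0.5, 0.7, -0.1]
grip_width: 0.417
gripper_force: 25.0
```

```bash
python3 cyl.py; python3 pos.py
```

```text
chuck 77 [  -1.34 -114.29] [  -1.08 -113.63   14.41]
quill 211 [  -1.32 -113.94] [  -1.25 -113.61   24.72]
blue by depth 15 [  -1.36 -111.62  102.98]
blue 14 [242.1  151.71] mach x,y -2.56294152539706 -113.95470248856768
bit [(array([242.1, 144.5]), 0.62)]
bit [(array([241.3, 147. ]), 0.93)]
```

```bash
cat > prof.py <<'E'
from fit import *
p=(534.3,-56.5,.578); f=[viewer.read_camera('side') for _ in range(10)]; c=f[0]
A=np.mean([k['color'] for k in f],0).astype(np.float32)
for z in(101,103):
  for x in(-3,-1.3,.5):
    print(z,x,[(-y,*map(int,cv2.getRectSubPix(A,(1,1),tuple(map(float,proj(c,W(p,(x,y,z)))))).ravel()[[0,2]])) for y in range(-98,-130,-2)])
E
python3 prof.py
```

```text
101 -3 [(98, 239, 240), (100, 230, 235), (102, 218, 229), (104, 167, 216), (106, 116, 206), (108, 93, 200), (110, 103, 202), (112, 120, 207), (114, 128, 209), (116, 132, 212), (118, 125, 208), (120, 102, 188), (122, 82, 168), (124, 75, 146), (126, 76, 123), (128, 78, 100)]
101 -1.3 [(98, 240, 239), (100, 229, 234), (102, 219, 229), (104, 177, 219), (106, 129, 209), (108, 95, 202), (110, 114, 208), (112, 132, 214), (114, 133, 214), (116, 127, 211), (118, 121, 209), (120, 102, 190), (122, 86, 171), (124, 81, 152), (126, 84, 131), (128, 84, 110)]
101 0.5 [(98, 241, 239), (100, 230, 234), (102, 219, 229), (104, 188, 221), (106, 142, 211), (108, 101, 202), (110, 114, 206), (112, 124, 210), (114, 126, 211), (116, 120, 209), (118, 116, 205), (120, 108, 191), (122, 103, 175), (124, 101, 161), (126, 99, 140), (128, 93, 120)]
103 -3 [(98, 229, 234), (100, 205, 225), (102, 154, 210), (104, 102, 200), (106, 92, 199), (108, 101, 200), (110, 114, 203), (112, 121, 204), (114, 125, 207), (116, 119, 201), (118, 97, 183), (120, 76, 163), (122, 75, 139), (124, 76, 116), (126, 77, 97), (128, 78, 97)]
103 -1.3 [(98, 228, 233), (100, 212, 228), (102, 163, 216), (104, 114, 206), (106, 97, 202), (108, 114, 207), (110, 136, 215), (112, 135, 214), (114, 129, 212), (116, 118, 205), (118, 99, 185), (120, 81, 166), (122, 76, 144), (124, 80, 122), (126, 81, 101), (128, 82, 102)]
103 0.5 [(98, 228, 233), (100, 217, 228), (102, 174, 219), (104, 127, 209), (106, 100, 203), (108, 117, 208), (110, 128, 212), (112, 127, 212), (114, 121, 209), (116, 115, 206), (118, 103, 187), (120, 95, 170), (122, 94, 153), (124, 93, 132), (126, 88, 112), (128, 87, 108)]
```

>>> jog_arm(
  steps=[
    [[0,1.4,0],0.08,1],
    [[0,2.8,0],0.17,1],
    [[0,2.8,0],0.17,1],
  ],
)

```text
time: 39.38
eef_pos: [498.1, -163.0, 52.4]
orientation: [[0.918, 0.396, -0.002], [0.396, -0.918, 0.001], [-0.002, -0.001, -1.0]]
ft_force: [-3.0, 1.7, 5.9]
grip_width: 0.418
gripper_force: 25.8
```

```bash
python3 cyl.py; python3 prof.py | sed -n 5p
```

```text
chuck 77 [  -1.43 -114.15] [  -1.25 -113.65   14.56]
quill 205 [  -1.23 -114.09] [  -1.19 -113.85   24.8 ]
blue by depth 10 [  -1.73 -110.97  103.53]
103 -1.3 [(98, 233, 236), (100, 225, 233), (102, 191, 225), (104, 157, 217), (106, 139, 212), (108, 142, 213), (110, 154, 215), (112, 156, 216), (114, 154, 215), (116, 144, 210), (118, 113, 194), (120, 84, 179), (122, 75, 162), (124, 81, 146), (126, 79, 126), (128, 81, 116)]
```

>>> jog_arm(
  steps=[
    [[0,0,0],0,-0.3],
    [[0,0,0],0,-0.3],
    [[0,0,0],0,-0.3],
    [[0,0,-20],0,-0.3],
    [[0,0,-50],0,-0.3],
    [[0,0,-80],0,-0.3],
    [[-40,-20,-90],0,-0.3],
    [[-80,-50,-90],0,-0.3],
    [[-100,-100,-90],0,-0.3],
    [[-100,-150,-90],0,-0.3],
    [[-100,-200,-90],0,-0.3],
    [[-100,-200,-90],0,-0.3],
  ],
)

```text
time: 41.78
eef_pos: [326.8, -17.1, 142.1]
orientation: [[0.917, 0.4, 0.0], [0.4, -0.917, 0.0], [0.0, -0.0, -1.0]]
ft_force: [-0.2, -0.1, 0.3]
grip_width: 0.654
gripper_force: 0.0
```

```bash
python3 cyl.py; python3 prof.py | sed -n 5p; python3 - <<'E'
from fit import *
p=(534.3,-56.5,.578); s,co=np.sin(p[2]),np.cos(p[2]); R=np.array([[co,s],[-s,co]])
ims=[]
for n,z in(('side',102),('top',101)):
    f=[viewer.read_camera(n) for _ in range(6)]; c=f[0]; a=np.mean([k['color'] for k in f],0).astype(np.uint8)
    q=proj(c,W(p,(0,-95,101))).astype(int); x,y=q-25; print(n,x,y)
    ims.append(cv2.resize(a[y:y+50,x:x+40],(400,500),interpolation=cv2.INTER_CUBIC))
    hs=cv2.cvtColor(a,cv2.COLOR_RGB2HSV)
    for nm,lo,hi,yy0,zz in(('blue',(100,90,60),(130,255,255),-114,z),('brass',(14,80,100),(34,255,255),-24,z+5)):
        m=cv2.inRange(hs,lo,hi); P=proj(c,W(p,(0,yy0,zz))); vv,uu=np.nonzero(m); k=np.hypot(uu-P[0],vv-P[1])<7
        if k.any(): print(n,nm,k.sum(),R@(at_z(c,(uu[k].mean(),vv[k].mean()),zz)[:2]-p[:2]))
cv2.imwrite('pics/g1.png',cv2.cvtColor(np.hstack(ims),cv2.COLOR_RGB2BGR))
print(manip.sense()['eef_pos'],manip.sense()['time'])
E
```

```text
chuck 77 [  -1.48 -114.31] [  -1.29 -113.82   14.57]
quill 206 [  -1.09 -113.99] [  -0.99 -113.51   24.58]
blue by depth 7 [  -2.92 -111.42  103.46]
103 -1.3 [(98, 242, 243), (100, 237, 242), (102, 204, 236), (104, 172, 231), (106, 154, 227), (108, 158, 228), (110, 171, 230), (112, 174, 231), (114, 172, 230), (116, 160, 225), (118, 124, 210), (120, 91, 196), (122, 79, 177), (124, 83, 156), (126, 80, 132), (128, 81, 120)]
side 217 130
side blue 6 [  -3.46 -114.41]
side brass 3 [ -1.43 -18.34]
top 266 145
top blue 6 [  -1.63 -110.71]
top brass 3 [  0.21 -23.76]
[328.24 -19.02 142.02] 43.275
```

View pics/g1.png

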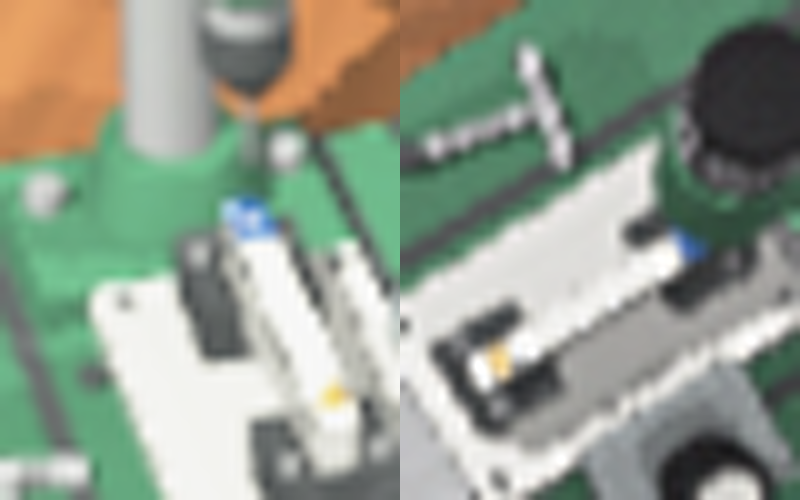

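```bash
python3 - <<'E'
from fit import *
p=(534.3,-56.5,.578); c=viewer.read_camera('side')
for y in(-110,-112,-114,-116): print(y,proj(c,W(p,(-1.25,y,124))),proj(c,W(p,(-1.25,y,103))))
t=[]
for _ in range(8):
    viewer.read_camera('side'); t+=[r['centre'] for r in viewer.tip_of('bit_point','side')[:1]]
print(np.median(t,0),np.mean(t,0),len(t))
f=[viewer.read_camera('side') for _ in range(6)]; A=np.mean([k['color'] for k in f],0).astype(int)
for v in range(138,156): print(v,[tuple(A[v,u]) for u in range(238,247)])
E
```

```text
-110 [242.04 146.77] [242.04 152.04]
-112 [241.86 146.39] [241.87 151.66]
-114 [241.69 146.01] [241.7  151.28]
-116 [241.52 145.63] [241.52 150.9 ]
[240.9 147. ] [241.41 146.58] 8
138 [(np.int64(149), np.int64(130), np.int64(118)), (np.int64(137), np.int64(108), np.int64(86)), (np.int64(88), np.int64(85), np.int64(80)), (np.int64(76), np.int64(79), np.int64(79)), (np.int64(72), np.int64(75), np.int64(74)), (np.int64(90), np.int64(78), np.int64(69)), (np.int64(151), np.int64(108), np.int64(76)), (np.int64(201), np.int64(136), np.int64(87)), (np.int64(216), np.int64(146), np.int64(91))]
139 [(np.int64(159), np.int64(138), np.int64(121)), (np.int64(182), np.int64(134), np.int64(96)), (np.int64(163), np.int64(120), np.int64(88)), (np.int64(122), np.int64(101), np.int64(86)), (np.int64(104), np.int64(86), np.int64(73)), (np.int64(154), np.int64(109), np.int64(77)), (np.int64(205), np.int64(138), np.int64(89)), (np.int64(217), np.int64(146), np.int64(92)), (np.int64(217), np.int64(147), np.int64(92))]
140 [(np.int64(134), np.int64(133), np.int64(121)), (np.int64(164), np.int64(137), np.int
[... 5997 characters left out ...]
64(225), np.int64(231), np.int64(233)), (np.int64(241), np.int64(244), np.int64(244)), (np.int64(241), np.int64(243), np.int64(243)), (np.int64(234), np.int64(236), np.int64(235)), (np.int64(187), np.int64(187), np.int64(180)), (np.int64(105), np.int64(118), np.int64(110))]
155 [(np.int64(96), np.int64(100), np.int64(98)), (np.int64(146), np.int64(147), np.int64(141)), (np.int64(182), np.int64(184), np.int64(175)), (np.int64(229), np.int64(229), np.int64(222)), (np.int64(246), np.int64(246), np.int64(245)), (np.int64(247), np.int64(247), np.int64(246)), (np.int64(246), np.int64(246), np.int64(245)), (np.int64(226), np.int64(227), np.int64(220)), (np.int64(101), np.int64(103), np.int64(101))]
```

```bash
python3 -c "
from plant import manip
print(manip.job_done())"
```

```text
the job is handed in; nothing more can be done
None
```

The bar is turned end for end and seated in both saddles. The knob is wound so the punch mark stands under the drill bit, to within about 1–2 mm as measured from the camera, the gripper is clear, and the job is handed in.

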